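Release the flush bolt and open the jeweller's stock cabinet

TASK

Open both doors of the small grey stock cabinet on the jeweller's bench, wide open so that each leaf stands about square to the front. Swing the right-hand leaf with the bar handle open first; then press the left-hand leaf home against its sprung plunger so that the bolt unhooks, draw the bolt right down without forcing it against its keeper, swing that leaf open too and leave the bolt drawn. Leave the other things on the bench and on the cabinet where they are.

Things in the scene. Friction and masses are not known exactly. Their poses are not given: they have to be found in the camera images.
- cabinet: Grey painted steel bench cabinet, fixed: carcass 200 deep, 300 wide, 190 high. Origin on the bench under the middle of the front plane of its closed leaves; x points into the cabinet (carcass from x = 25 mm), y to the left-hand leaf, z up. Two leaves, each 145 wide, 165 high, 22 thick, upper edge 185 mm above the bench, swing out towards the robot.
- active (a joint): Angle of the right-hand (active) leaf, rad: 0 closed, grows as it opens, stop at 1.75. Starts closed or slightly ajar; light hinge friction, stays where it is left. A cover strip on its free edge, 12 to 16 mm in front of its face, laps 18 mm over the left-hand leaf and keeps that from opening first.
- active_hinge (a point): Hinge line of the right-hand leaf, upright, in the front plane, 147 mm right of the cabinet's middle; the point is level with the leaves' upper edge (185 mm above the bench).
- active_handle (a point): Middle of the right-hand leaf's bar handle: an upright round steel bar about 10 mm thick, 90 mm long, 35 mm in front of the leaf's face, 100 mm from the hinge line, with standoffs near its ends. The point is 50 mm below the leaf's upper edge, 135 mm above the bench.
- passive (a joint): Angle of the left-hand (passive) leaf, rad: 0 home against its stop, grows as it opens, stop at 1.75. A sprung plunger in the carcass (4 N, 6 N when home) pushes it out: bolted, it rests about 0.07 rad (7 mm at the bolt) off home with the bolt against the keeper bar. The plunger acts only to 0.09 rad; beyond, light hinge friction holds the leaf where it is left.
- passive_hinge (a point): Hinge line of the left-hand leaf, upright, in the front plane, 147 mm left of the cabinet's middle; the point is level with the leaves' upper edge (185 mm above the bench).
- passive_edge (a point): Front upper corner of the left-hand leaf at its free edge, 145 mm from its hinge line, 185 mm above the bench.
- bolt (a joint): Travel of the flush bolt, m: 0 shot (up), grows as it is drawn straight down, stop at 0.022; clear of the keeper from 0.016. About 5 N of friction; it stays where it is left.
- thumb (a point): Thumb piece of the bolt: a dark steel tab on the left-hand leaf, 14 wide (along the leaf), 20 high, standing 48 mm out from the leaf's face, 105 mm from the hinge line. The point is at mid width and height, 30 mm out from the face and, with the bolt shot, 10 mm below the leaf's upper edge (175 mm above the bench).
- bolt_rod: Steel bar of the bolt, 14 wide, 8 thick, in a channel in the left-hand leaf; moves with the thumb piece. Shot, it stands 21 mm above the leaf; its top 7 mm is a nose reaching 4 mm farther forward, hooked over the keeper bar. While hooked it goes down only 2 mm; the leaf must first be pressed 4 to 7 mm home. Origin: at the leaf's face, at mid height of the thumb piece.
- keeper: Fixed steel bracket on the cabinet's top over the left-hand leaf; its cross bar (56 long, 8 thick, 7 high, 5 to 12 mm above the leaves' upper edge) lies in front of the bolt, from 6 mm in front of to 2 mm behind the closed leaf's face. Origin as the cabinet's.
- anvil: Bystander: small dark bench anvil, 72 mm foot, 75 high, to the left of the cabinet. Origin under its foot.
- bowl: Bystander: dark steel bowl, 110 across, 40 high, to the right of the cabinet. Origin under its middle.
- mandrel: Bystander: upright tapered steel ring mandrel, 160 high on a 60 mm foot, on the bench at the left, towards the robot. Origin under its foot.
- tray: Bystander: wooden tray 110 x 75 x 25 on the rear of the cabinet's top. Origin under its middle.
- jar: Bystander: glass jar 52 across, 70 high, on the rear of the cabinet's top. Origin under its middle.
- hammer: Bystander: hammer, 200 long, lying on the bench at the left, towards the robot. Origin under its middle.
- stone: Bystander: white sharpening stone 100 x 35 x 22 on the bench at the right, towards the robot. Origin under its middle.

How it is judged:
By the outcome, as a careful person would: the job done as asked, in the order asked, and still so for the second after the job is handed in, with the robot touching nothing.
It also fails if it takes over 66 s, if anything falls off the work surface, if the arm or the gripper's body presses on something with over 40 N, if the wrist force passes 120 N, or if a joint passes its speed limit or range.

ROBOT

A 7-joint arm with a two-finger parallel gripper is mounted at the origin on the work surface. World frame = base frame: x ahead of the robot, y to its left, z up, the work surface at z = 0. Lengths are in m, angles in rad, forces in N, time in s.
With the tool pointing down it reaches from about 0.425 to 0.825 m from the base axis. Payload 3.6 kg.
Tool frame: the origin (TCP) lies where the fingers leave the gripper's body, on its centre line; the fingertips stand 73 mm ahead of it and the grasp point (between the pads) lies 54 mm ahead of it; z points along the fingers, y is the line along which they close (so a half turn about z gives the same grasp; the last joint's range is limited). The gripper opens to 85 mm and grips with 20 to 120 N. Pads are 22 mm wide; open, the fingers measure 114 mm over their backs; the gripper's body (76 mm by 85 mm) begins 54 mm behind the grasp point. The pads swing forward as they close: fully open they stand 13 mm farther back than shut.
Start: joints at [1.123, 0.615, -0.013, 1.423, 0.008, 1.103, -0.04], TCP at [0.266, -0.593, 0.304] pointing down, gripper open.
Joint ranges: [-3.12, 3.12], [-0.3, 2.06], [-1.34, 1.32], [0.26, 2.42], [-1.36, 4.5], [0.01, 1.98], [-2.84, 2.84]. Speed limits (rad/s): [2.79, 2.79, 3.14, 3.14, 3.14, 3.14, 3.14].

INTERFACE

Orientations are given as a unit quaternion [x, y, z, w].
In Python, from station import arm, snapshot, camera_info, ticket gives the robot as it stands. Calls block until the motion is done:
- arm.movep(position, orientation): joint-space move of the TCP to a pose.
- arm.line_to(position, velocity=0.15, ori=None): straight line of the TCP; ori=None keeps the orientation; velocity is the mean speed in m/s.
- arm.move_j(angles): joint-space move.
- arm.move_gripper(opening, effort=None): opening from 0.0 (shut) to 1.0 (fully open); effort is the grip in N (None keeps the last); returns when the fingers have stopped.
- arm.pause(seconds).
- arm.ik(position, orientation): joint angles nearest the present ones, or None.
- snapshot(name): name is "scene" or "top"; returns the picture (384x512x3 uint8, blue, green, red); there is no depth.
- camera_info(name): a dict with "fx", "fy", "cx", "cy" (pixels), "R" (3x3) and "t" (3): a world point X has camera coordinates R X + t. Camera axes: x right, y down, z forward; pixel columns grow to the right and rows downward; lengths in m; the calibration is good to about 2 mm. A picture is of the moment at which its call begins. camera_info takes no time and is no camera call.
A pose or a line that the arm cannot do raises arm.MotionError and nothing moves.
- ticket.finish_job(): hands the job in; it is judged then, once.
Readings, each from a call of its own:
- arm.read_time(): time.
- arm.read_joint_positions(): joint angles.
- arm.read_dq(): joint speeds.
- arm.read_effort(): joint torques, N m.
- arm.read_tool_pos(): TCP position.
- arm.read_eef_rot(): TCP orientation.
- arm.read_ft_force(): force on the tool from outside, world axes, zero at the start.
- arm.read_wrist_torque(): the same for the moment, N m.
- arm.read_opening(): opening from 0.0 (shut) to 1.0 (fully open).
- arm.read_finger_force(): force on a finger pad.
Only numpy, scipy, OpenCV 4.12 (cv2) and the standard library are available. Lean on these libraries where they do the work, as an engineer would, in place of code of your own. Each camera call takes 0.05 s, during which the arm holds its last target. There are 200 camera calls.

## Working session

There is one attempt and no reset: what is moved stays moved. The work goes in short steps, each a Python script; the robot and the scene stay as the last script left them, time stands still between calls to the robot, and variables do not carry over. Pictures are saved under pics/ and viewed, at most 10 in all, crops included, and the job is handed in when it is done.

```bash
ls; mkdir -p pics; python3 - <<'E'
from station import arm, snapshot, camera_info
import cv2, numpy as np
for n in ("scene","top"):
    im=snapshot(n); cv2.imwrite(f"pics/{n}0.png",cv2.resize(im,(800,600),interpolation=cv2.INTER_CUBIC))
    cv2.imwrite(f"raw_{n}.png",im)
    c=camera_info(n); print(n,c['fx'],c['cx'],c['cy'],np.round(-np.array(c['R']).T@c['t'],3),np.round(c['R'],3).tolist())
print(arm.read_time(),arm.read_eef_rot(),arm.read_ft_force())
E
```

```text
pics
scene 350.31642570059716 252.96570157290014 189.78816584582518 [ 0.957 -0.262  0.99 ] [[0.581, 0.814, 0.0], [0.697, -0.497, -0.517], [-0.421, 0.3, -0.856]]
top 406.2646232445972 255.58579164231824 192.38808102417667 [0.392 0.043 1.309] [[-0.023, -1.0, 0.016], [-0.99, 0.021, -0.143], [0.142, -0.019, -0.99]]
0.1 [ 9.77940362e-01  2.08881104e-01 -2.46365192e-04 -1.12802321e-03] [-0.63838988  0.1229946  -0.06014053]
```

View pics/scene0.png

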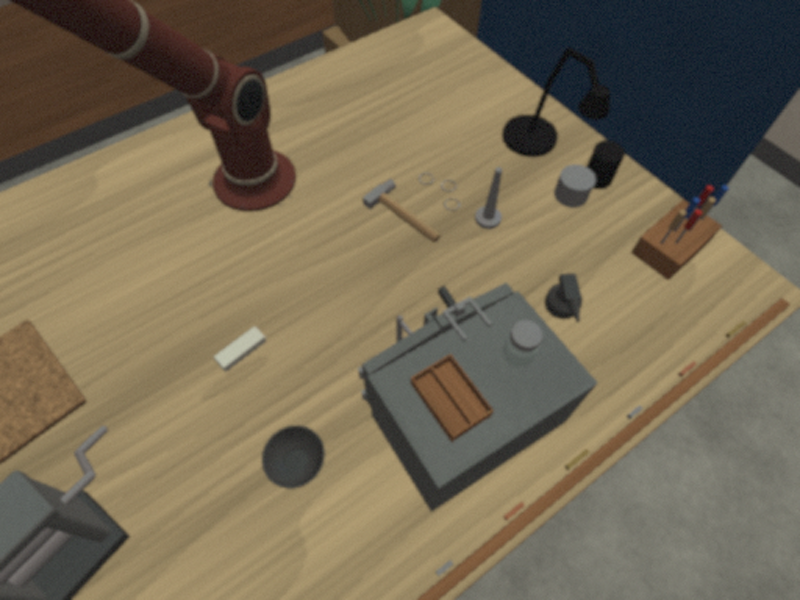

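View pics/top0.png

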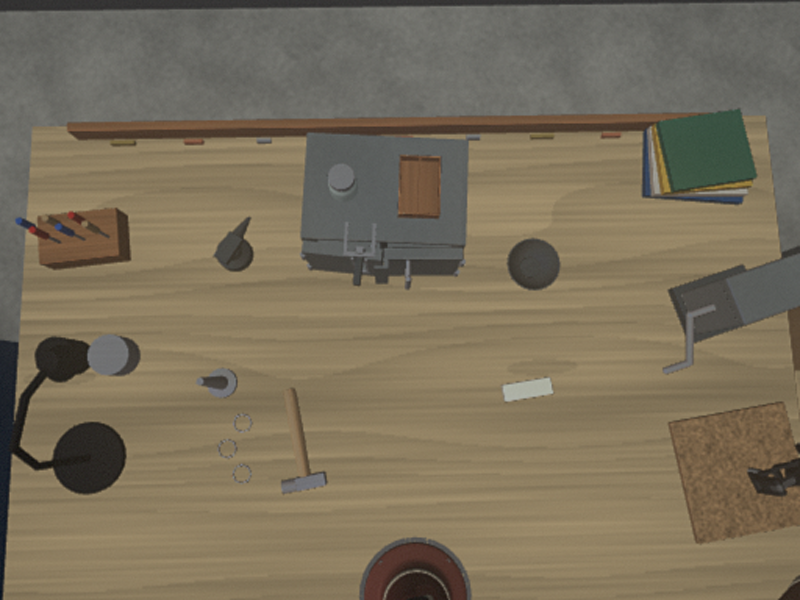

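The top view shows the cabinet's top at about (305–468, 135–245), the bolt tab at (358,272) and the bar handle at (407,272). The bystanders are all clear of the cabinet's front. I'll enlarge both views.

```bash
python3 - <<'E'
import cv2
a=cv2.imread("raw_top.png")[75:195,180:320]   # x5.7
cv2.imwrite("pics/topc.png",cv2.resize(a,None,fx=5,fy=5,interpolation=cv2.INTER_CUBIC))
b=cv2.imread("raw_scene.png")[175:325,225:390]
cv2.imwrite("pics/scenec.png",cv2.resize(b,None,fx=4,fy=4,interpolation=cv2.INTER_CUBIC))
E
```

```text
(no output)
```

View pics/topc.png

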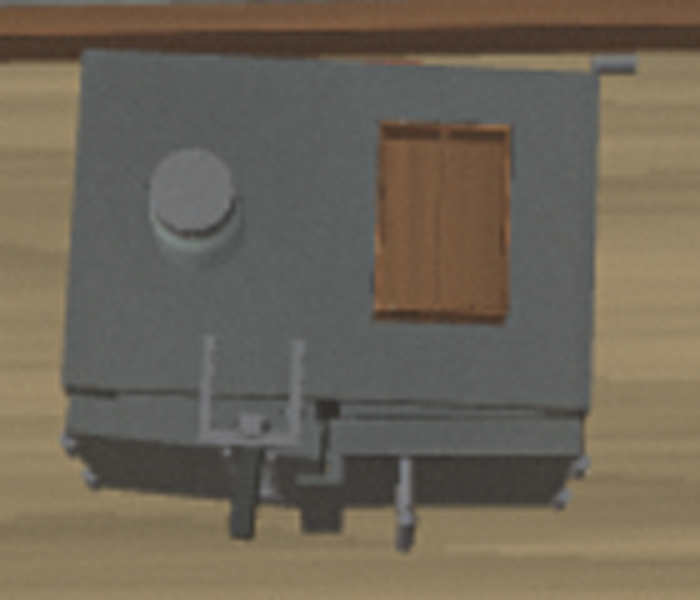

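View pics/scenec.png

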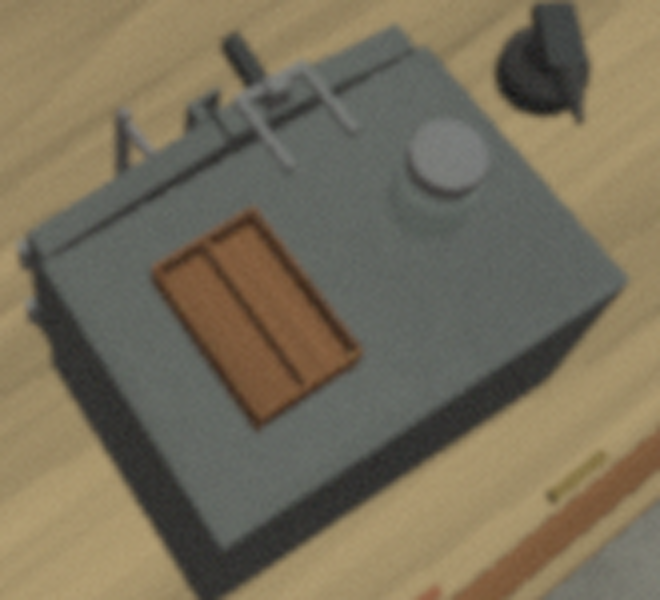

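```bash
cat > geo.py <<'E'
import numpy as np, json
from station import camera_info
C={n:camera_info(n) for n in("scene","top")}
def proj(n,X):
    c=C[n]; p=np.array(c['R'])@X+np.array(c['t']); return np.array([c['fx']*p[0]/p[2]+c['cx'],c['fy']*p[1]/p[2]+c['cy']])
def W(p,P):  # cabinet -> world
    c,s=np.cos(p[2]),np.sin(p[2]); return np.array([p[0]+c*P[0]-s*P[1],p[1]+s*P[0]+c*P[1],P[2]])
def leafA(a,r,d,z): # active: r from hinge, d in front of face
    return np.array([-r*np.sin(a)-d*np.cos(a), -.147+r*np.cos(a)-d*np.sin(a), z])
def leafP(a,r,d,z):
    return np.array([-r*np.sin(a)-d*np.cos(a), .147-r*np.cos(a)+d*np.sin(a), z])
E
python3 - <<'E'
from geo import *
from scipy.optimize import least_squares
t=lambda u,v:np.array([180+(u+.5)/5-.5,75+(v+.5)/5-.5]); s=lambda u,v:np.array([225+(u+.5)/4-.5,175+(v+.5)/4-.5])
obs=[("top",(.225,.15,.19),t(83,50)),("top",(.225,-.15,.19),t(599,73)),("top",(.025,.15,.19),t(65,388)),("top",(.025,-.15,.19),t(587,410)),
("scene",(.225,-.15,.19),s(220,550)),("scene",(.225,.15,.19),s(625,280)),("scene",(.025,-.15,.19),s(45,258)),("scene",(.025,.15,.19),s(425,50))]
f=lambda p:np.concatenate([proj(n,W(p,np.array(P)))-o for n,P,o in obs])
r=least_squares(f,[.6,.05,0]);print(r.x,np.round(r.fun.reshape(-1,2),1).tolist());p=r.x
for sel in("top","scene"):
    q=least_squares(lambda p:np.concatenate([proj(n,W(p,np.array(P)))-o for n,P,o in obs if n==sel]),p);print(sel,q.x)
json.dump(list(p),open("pose.json","w"))
it=lambda q:np.round((q-[180,75])*5+2,0).tolist()
is_=lambda q:np.round((q-[225,175])*4+1.5,0).tolist()
for a in(0,.05,.1):
    for nm,P in(("edge",leafA(a,.145,0,.185)),("hinge",leafA(a,.0,0,.185)),("htop",leafA(a,.1,.035,.18)),("hbot",leafA(a,.1,.035,.09)),("Pedge",leafP(a,.145,0,.185)),("thumb tip top",leafP(a,.105,.048,.185)),("tip bot",leafP(a,.105,.048,.165))):
        print(a,nm,it(proj("top",W(p,P))),is_(proj("scene",W(p,P))))
for nm,P in(("thumb",leafP(.07,.105,.03,.175)),("handle",leafA(.05,.1,.035,.135)),("hingeA",leafA(0,0,0,.185)),("hingeP",leafP(0,0,0,.185))): print(nm,W(p,P).round(4))
def inv(n,uv,z):
    c=C[n];R=np.array(c['R']);o=-R.T@c['t'];d=R.T@np.array([(uv[0]-c['cx'])/c['fx'],(uv[1]-c['cy'])/c['fy'],1]);return (o+d*(z-o[2])/d[2])
print("mandrel",inv("top",np.array([222,383])*.64,0),"bowl",inv("top",np.array([534,264])*.64,.02),"anvil",inv("top",np.array([235,255])*.64,.02),"hammer",inv("top",np.array([292,390])*.64,.01),"stone",inv("top",np.array([528,390])*.64,.02))
E
```

```text
[ 0.63885431  0.05023163 -0.06712776] [[0.3, -0.7], [0.8, -0.3], [-0.7, -0.9], [1.2, -0.3], [0.3, -0.9], [1.1, -0.3], [-1.4, 0.4], [0.1, -2.0]]
top [ 0.63720535  0.05087511 -0.06286131]
scene [ 0.6400571   0.04963499 -0.07062114]
0 edge [329.0, 441.0] [216.0, 122.0]
0 hinge [585.0, 453.0] [24.0, 229.0]
0 htop [406.0, 508.0] [130.0, 117.0]
0 hbot [402.0, 535.0] [128.0, 178.0]
0 Pedge [322.0, 441.0] [221.0, 119.0]
0 thumb tip top [247.0, 521.0] [231.0, 39.0]
0 tip bot [248.0, 528.0] [229.0, 54.0]
0.05 edge [329.0, 454.0] [210.0, 114.0]
0.05 hinge [585.0, 453.0] [24.0, 229.0]
0.05 htop [409.0, 516.0] [123.0, 113.0]
0.05 hbot [404.0, 543.0] [122.0, 174.0]
0.05 Pedge [321.0, 454.0] [215.0, 111.0]
0.05 thumb tip top [242.0, 530.0] [230.0, 32.0]
0.05 tip bot [244.0, 536.0] [228.0, 47.0]
0.1 edge [329.0, 467.0] [203.0, 106.0]
0.1 hinge [585.0, 453.0] [24.0, 229.0]
0.1 htop [412.0, 525.0] [117.0, 109.0]
0.1 hbot [407.0, 551.0] [116.0, 170.0]
0.1 Pedge [320.0, 466.0] [210.0, 102.0]
0.1 thumb tip top [236.0, 539.0] [229.0, 25.0]
0.1 tip bot [238.0, 545.0] [227.0, 40.0]
thumb [0.6046 0.097  0.175 ]
handle [0.5957 0.0041 0.135 ]
hingeA [ 0.629  -0.0964  0.185 ]
hingeP [0.6487 0.1969 0.185 ]
mandrel [0.41855416 0.38313681 0.        ] bowl [ 0.64860611 -0.26308222  0.02      ] anvil [0.6799074  0.35554464 0.02      ] hammer [0.40106841 0.23940962 0.01      ] stone [ 0.39000468 -0.2370493   0.02      ]
```

```bash
cat >> geo.py <<'E'
from scipy.spatial.transform import Rotation as Ro
from station import arm
p=json.load(open("pose.json"))
def ori(side,a,flip):
    th=p[2]+(np.pi/2+a if side=="A" else -np.pi/2-a)+flip*np.pi
    y=np.array([np.cos(th),np.sin(th),0]); z=np.array([0,0,-1.])
    return Ro.from_matrix(np.c_[np.cross(y,z),y,z]).as_quat()
def pose(side,a,r,d,zg,flip):
    return W(p,(leafA if side=="A" else leafP)(a,r,d,zg+.054)), ori(side,a,flip)
E
python3 - <<'E'
from geo import *
for side,r,d in(("A",.1,.035),("P",.105,.032)):
  for f in(0,1):
    for a in(0,.05,.8,1.57):
      for z in (.16,.3):
        q=arm.ik(*pose(side,a,r,d,z,f)); print(side,f,a,z,None if q is None else np.round(q,2))
E
```

```text
A 0 0 0.16 [ 0.38  0.74 -0.73  1.66  0.58  0.97  0.95]
A 0 0 0.3 [ 0.4   0.59 -0.77  1.48  0.43  1.24  1.08]
A 0 0.05 0.16 [ 0.39  0.73 -0.74  1.68  0.58  0.96  0.99]
A 0 0.05 0.3 [ 0.41  0.59 -0.78  1.5   0.43  1.23  1.13]
A 0 0.8 0.16 [ 0.7   0.83 -1.15  1.84  0.86  1.08  1.52]
A 0 0.8 0.3 [ 0.73  0.61 -1.15  1.65  0.58  1.26  1.77]
A 0 1.57 0.16 [-0.12  0.6   0.48  1.86 -0.38  0.78 -2.64]
A 0 1.57 0.3 [-0.09  0.42  0.42  1.67 -0.19  1.09 -2.83]
A 1 0 0.16 [-0.06  0.63  0.03  1.68 -0.02  0.83 -1.66]
A 1 0 0.3 [ 0.01  0.5  -0.09  1.5   0.05  1.15 -1.73]
A 1 0.05 0.16 [-0.05  0.63  0.02  1.69 -0.01  0.82 -1.62]
A 1 0.05 0.3 [ 0.03  0.49 -0.11  1.51  0.06  1.14 -1.68]
A 1 0.8 0.16 [ 0.16  0.56 -0.18  1.85  0.14  0.74 -0.93]
A 1 0.8 0.3 [ 0.24  0.4  -0.28  1.67  0.12  1.09 -0.92]
A 1 1.57 0.16 [ 0.41  0.58 -0.33  1.84  0.26  0.77 -0.13]
A 1 1.57 0.3 [ 0.47  0.42 -0.41  1.66  0.18  1.1  -0.06]
P 0 0 0.16 [-0.18  0.66 -0.01  1.63  0.01  0.86 -1.83]
P 0 0 0.3 [-0.08  0.53 -0.19  1.45  0.1   1.18 -1.92]
P 0 0.05 0.16 [-0.19  0.65 -0.    1.64  0.    0.85 -1.88]
P 0 0.05 0.3 [-0.08  0.52 -0.19  1.46  0.1   1.17 -1.97]
P 0 0.8 0.16 [-0.41  0.6   0.16  1.77 -0.13  0.78 -2.63]
P 0 0.8 0.3 [-0.25  0.44 -0.09  1.59  0.04  1.11 -2.79]
P 0 1.57 0.16 [ 0.16  0.9  -1.15  1.68  0.89  1.18  1.85]
P 0 1.57 0.3 [ 0.17  0.71 -1.15  1.5   0.66  1.36  2.04]
P 1 0 0.16 [ 0.23  0.76 -0.74  1.62  0.59  1.    0.81]
P 1 0 0.3 [ 0.26  0.63 -0.81  1.44  0.46  1.27  0.92]
P 1 0.05 0.16 [ 0.22  0.75 -0.73  1.63  0.58  0.98  0.76]
P 1 0.05 0.3 [ 0.26  0.62 -0.8   1.45  0.45  1.26  0.87]
P 1 0.8 0.16 [ 0.05  0.66 -0.58  1.76  0.45  0.86 -0.03]
P 1 0.8 0.3 [ 0.12  0.52 -0.7   1.58  0.35  1.18  0.06]
P 1 1.57 0.16 [-0.12  0.68 -0.54  1.69  0.43  0.9  -0.9 ]
P 1 1.57 0.3 [-0.02  0.57 -0.72  1.5   0.39  1.22 -0.86]
```

```bash
cat > s1.py <<'E'
from geo import *
from station import snapshot
import cv2
a0=.05; g=.035
arm.movep(*pose("A",a0,.1,g,.26,1)); arm.move_gripper(.5)
arm.line_to(pose("A",a0,.1,g,.162,1)[0],.12)
print("down",arm.read_ft_force().round(1) if hasattr(arm.read_ft_force(),'round') else arm.read_ft_force(),arm.read_time())
arm.move_gripper(0,30); print("grip",arm.read_opening(),arm.read_finger_force(),arm.read_ft_force())
cv2.imwrite("pics/g1.png",cv2.resize(snapshot("scene")[150:300,220:390],None,fx=4,fy=4,interpolation=cv2.INTER_CUBIC))
for a in np.linspace(a0,1.6,15)[1:]:
    P,O=pose("A",a,.1,g,.162,1); arm.line_to(P,.08,O)
    F=np.array(arm.read_ft_force()); print(round(a,2),F.round(1),round(arm.read_opening(),3))
    if np.linalg.norm(F)>35: break
print(arm.read_time())
E
python3 s1.py
```

```text
down [ 0.1 -0.3 -0.9] 3.9833
grip 0.11814415322759242 29.51307713985443 [ 0.98067375 -1.66620816  3.17208319]
0.16 [ 0.9 -2.6  5.3] 0.116
0.27 [ 1.  -3.4  6. ] 0.121
0.38 [ 0.9 -2.4  4.9] 0.117
0.49 [ 0.5 -2.4  4.7] 0.118
0.6 [ 1.  -2.8  5.2] 0.117
0.71 [ 1.5 -2.7  3.9] 0.115
0.82 [ 1.9 -1.8  5.3] 0.116
0.94 [ 1.5 -1.4  4.9] 0.111
1.05 [ 0.4 -1.7  6.7] 0.121
1.16 [ 0.5 -1.5  6.5] 0.118
1.27 [ 1.3 -0.   6.3] 0.117
1.38 [-0.5  1.   5.9] 0.119
1.49 [-1.2  0.2  6.9] 0.114
1.6 [-1.4  0.2  7.5] 0.118
8.6167
```

```bash
python3 - <<'E'
from geo import *
from station import snapshot
import cv2
arm.move_gripper(.4); P=np.array(arm.read_tool_pos()); arm.line_to(P+[0,0,.11],.12)
t=snapshot("top")
arm.movep(*pose("P",.07,.105,.031,.28,1))
s=snapshot("scene")
print(arm.read_time(),arm.read_ft_force())
cv2.imwrite("pics/c2.png",cv2.resize(t[75:195,160:320],None,fx=5,fy=5,interpolation=cv2.INTER_CUBIC))
E
```

```text
11.075 [-0.22207244  0.52978874  0.31275412]
```

View pics/c2.png

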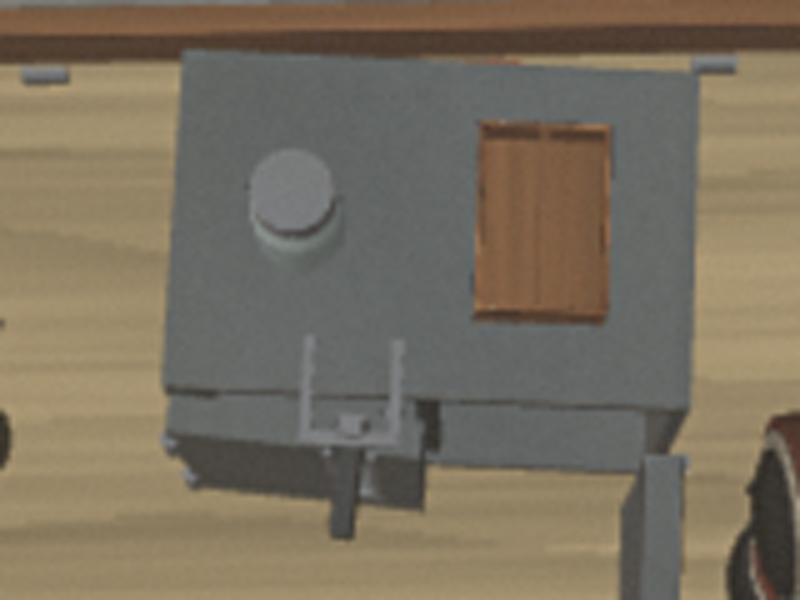

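The right leaf stands square at (620–685, 455–600). The tab tip is at (342,537), as predicted, so I can grip it, press and draw.

```bash
cat > s2.py <<'E'
from geo import *
d=.031; z=.178; f=lambda:np.array(arm.read_ft_force())
arm.line_to(pose("P",.07,.105,d,z,1)[0],.12); print("down",f().round(1))
arm.move_gripper(0,70); F0=f(); print("grip",round(arm.read_opening(),3),F0.round(1))
a=.07
while a>-.03:
    a-=.01; P,O=pose("P",a,.105,d,z,1); arm.line_to(P,.03,O); arm.pause(.1); F=f(); print(round(a,3),F.round(1))
    if F[0]-F0[0]<-16: break
json.dump([a,d,z],open("st.json","w")); print(arm.read_opening(),arm.read_time())
E
python3 s2.py
```

```text
down [-0.2  0.2  0.5]
grip 0.149 [-0.9 -3.   4.5]
0.06 [-4.7 -4.2  3.2]
0.05 [-4.7 -3.7  3.5]
0.04 [-4.2 -4.5  3. ]
0.03 [-4.2 -3.6  2.7]
0.02 [-4.7 -2.5  3.4]
0.01 [-5.1 -2.7  2.9]
-0.0 [-4.9 -2.2  2.3]
-0.01 [-5.6 -3.1  3.4]
-0.02 [-5.6 -3.5  2.6]
-0.03 [-8.6 -2.3  3.1]
0.15211508649599376 15.8917
```

```bash
cat > s3.py <<'E'
from geo import *
a,d,z=json.load(open("st.json")); f=lambda:np.array(arm.read_ft_force())
while f()[0]>-12 and a>-.05:
    a-=.005; P,O=pose("P",a,.105,d,z,1); arm.line_to(P,.03,O); arm.pause(.1); print(round(a,3),f().round(1))
P0=np.array(arm.read_tool_pos()); k=0
while k<.0215:
    k+=.0015; arm.line_to(pose("P",a,.105,d,z-k,1)[0],.03); F=f(); print(round(k,4),F.round(1))
    if F[2]>18: print("stop"); break
print((np.array(arm.read_tool_pos())-P0).round(4),arm.read_opening(),arm.read_time())
json.dump([a,d,z-k],open("st.json","w"))
E
python3 s3.py
```

```text
-0.035 [-8.6 -3.1  3. ]
-0.04 [-10.3  -1.    3.4]
-0.045 [-10.2  -1.    2.3]
-0.05 [-10.9  -1.2   3.4]
-0.055 [-13.2  -1.3   3.5]
0.0015 [-12.   -1.4   2.3]
0.003 [-12.4  -1.6   1.9]
0.0045 [-13.3  -0.8   2.1]
0.006 [-12.6  -0.3   2.4]
0.0075 [-12.3  -1.3   3.3]
0.009 [-12.1  -0.9   3. ]
0.0105 [-12.7  -0.9   1.6]
0.012 [-11.8  -0.8   2.3]
0.0135 [-11.8  -1.3   2.2]
0.015 [-11.8  -1.5   1.9]
0.0165 [-12.2  -0.9   2.5]
0.018 [-11.5  -0.5   2.8]
0.0195 [-12.8  -2.1   6. ]
0.021 [-15.   -2.3  10.9]
0.0225 [-16.8  -4.1  17.5]
[-0.0001  0.0001 -0.0193] 0.14913962129077915 21.3917
```

```bash
cat > s4.py <<'E'
from geo import *
from station import snapshot
import cv2
a,d,z=json.load(open("st.json")); f=lambda:np.array(arm.read_ft_force())
z+=.0025; arm.line_to(pose("P",a,.105,d,z,1)[0],.03); print(f().round(1))
for a in list(np.arange(a,.16,.03))[1:]+list(np.linspace(.16,1.58,14)):
    P,O=pose("P",a,.105,d,z,1); arm.line_to(P,.08,O); F=f(); print(round(a,2),F.round(1))
    if np.linalg.norm(F)>22: print("stop"); break
    if abs(a-.16)<1e-6: cv2.imwrite("pics/mid.png",snapshot("scene"))
print(arm.read_opening(),arm.read_time()); json.dump([a,d,z],open("st.json","w"))
cv2.imwrite("pics/open.png",cv2.resize(snapshot("top")[60:210,150:330],None,fx=4,fy=4,interpolation=cv2.INTER_CUBIC))
E
python3 s4.py
```

```text
[-13.6  -2.8   7.1]
-0.02 [-7.4 -2.8  3.9]
0.01 [-4.1 -2.9  3.1]
0.04 [-3.8 -2.9  1.1]
0.06 [-3.8 -3.2  1.6]
0.1 [-2.5 -4.3  0.4]
0.12 [-2.6 -3.6 -1.5]
0.16 [-3.4 -4.5 -2.4]
0.16 [-2.7 -4.4 -2.7]
0.27 [-1.7 -4.1 -4.7]
0.38 [-3.3 -4.6 -3.2]
0.49 [-3.1 -3.2 -3.2]
0.6 [-3.3 -4.3 -2.2]
0.71 [-4.7 -3.6 -1.5]
0.82 [-3.8 -4.8 -0.9]
0.92 [-3.5 -3.9 -1.3]
1.03 [-4.7 -2.7  0.2]
1.14 [-4.3 -1.6  0.1]
1.25 [-5.6 -1.4  0.5]
1.36 [-4.9 -1.3 -0.2]
1.47 [-4.7 -0.5 -0.2]
1.58 [-3.9  0.6 -0.9]
0.147636796823031 27.5917
```

View pics/open.png

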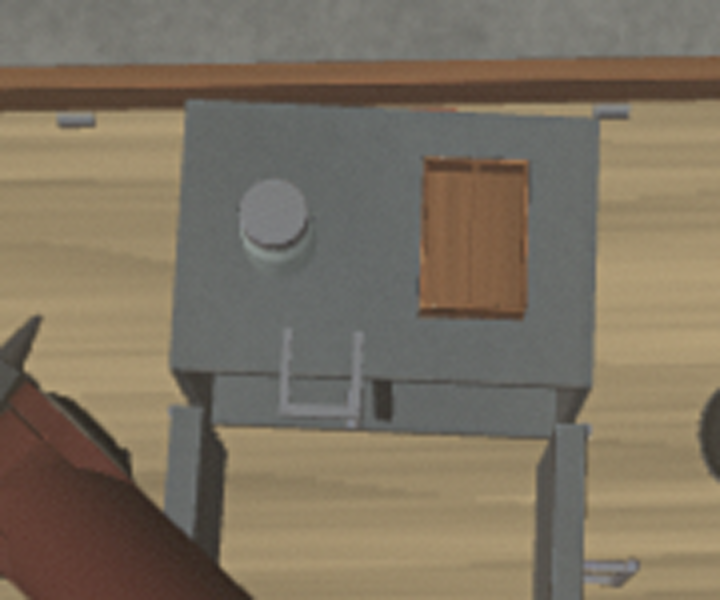

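Both leaves stand open. I'll seat the bolt at its stop again, release, retreat and inspect.

```bash
cat > s5.py <<'E'
from geo import *
from station import snapshot
import cv2
a,d,z=json.load(open("st.json")); f=lambda:np.array(arm.read_ft_force())
print("z",arm.read_tool_pos())
for i in range(6):
    z-=.001; arm.line_to(pose("P",a,.105,d,z,1)[0],.03); F=f(); print(round(z,4),arm.read_tool_pos()[2],F.round(1))
    if F[2]>13: break
arm.move_gripper(.35); print(f().round(1))
P=np.array(arm.read_tool_pos()); arm.line_to(P+[0,0,.12],.1)
arm.movep([.42,-.12,.35],arm.read_eef_rot()); print(arm.read_time(),f().round(1))
t=snapshot("top"); s=snapshot("scene")
cv2.imwrite("pics/f_top.png",cv2.resize(t[60:210,150:330],None,fx=4,fy=4,interpolation=cv2.INTER_CUBIC))
cv2.imwrite("pics/f_scene.png",cv2.resize(s[130:280,215:385],None,fx=4,fy=4,interpolation=cv2.INTER_CUBIC))
for k in(0,.01,.022):
  print("tip",k,[((proj("top",W(p,leafP(1.57,.105,.048,.185-k)))-[150,60])*4).round(),((proj("scene",W(p,leafP(1.57,.105,.048,.185-k)))-[215,130])*4).round()],"rod",((proj("scene",W(p,leafP(1.57,.105,-.004,.206-k)))-[215,130])*4).round())
E
python3 s5.py
```

```text
z [0.54647984 0.23557194 0.21217127]
0.157 0.211445830695924 [-4.6  0.1  2.9]
0.156 0.21112610001846904 [-5.1  0.2  5.9]
0.155 0.211058194645658 [-5.7 -1.4 11.4]
0.154 0.2109633186513233 [-7.  -1.7 14.8]
[-0.1 -0.1  0.4]
31.7083 [ 0.5 -0.5 -0.5]
tip 0 [array([ 92., 546.]), array([400.,  67.])] rod [345.  79.]
tip 0.01 [array([ 94., 548.]), array([398.,  75.])] rod [343.  88.]
tip 0.022 [array([ 98., 550.]), array([395.,  85.])] rod [341.  98.]
```

View pics/f_scene.png

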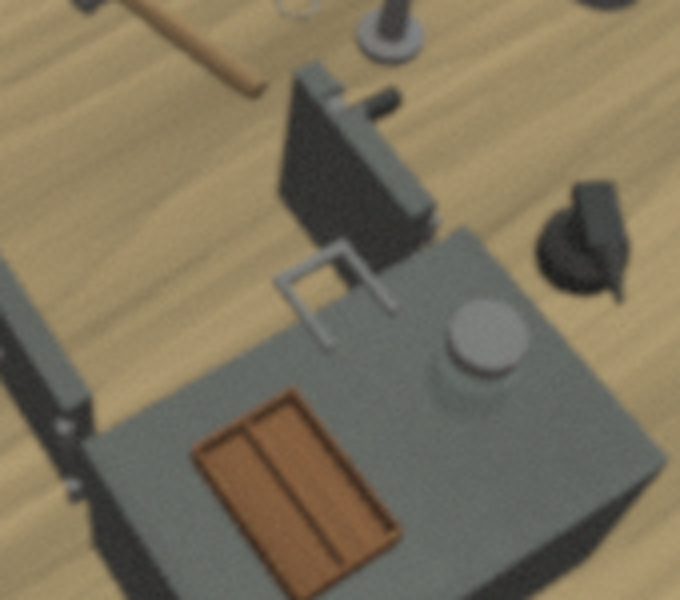

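View pics/f_top.png

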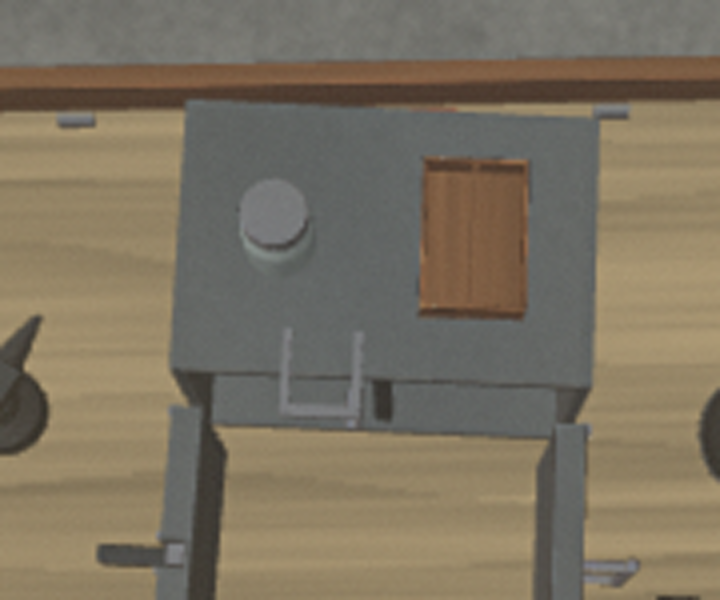

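Both leaves stand square and the bolt is drawn: in the scene view the rod is flush at (335,100), and in the top view the tab tip is at (98,552). The jar, tray, anvil, mandrel and hammer are unmoved, and the arm is clear.

```bash
python3 -c "
from station import ticket; print(ticket.finish_job())"
```

```text
the job is handed in; nothing more can be done
None
```

The job is handed in at about 32 s: the right-hand leaf was opened first, then the left-hand leaf was pressed home, its bolt drawn to the stop and the leaf swung open; both stand about square, the bolt is drawn, and nothing else looked moved in the last pictures.

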